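Fit the cast idler roller and hold the belt tensioner open

ROBOT

A 6-joint arm with a two-finger parallel gripper is mounted at the origin on a cart in front of the work surface, level with it; the furniture and walls round the work are solid. World frame = base frame: x ahead of the robot, y to its left, z up, the work surface at z = 0. Lengths are in mm, angles in rad, forces in N, time in s.
With the tool pointing down it reaches from about 350 to 975 mm from the base axis. Payload 7.1 kg.
Tool frame: the origin (TCP) lies on the mounting face of the last link; the fingertips stand 182 mm ahead of it and the grasp point (between the pads) lies 163 mm ahead of it (ctrl.tcp_to_tips is the distance from the TCP to the fingertips, in mm); z points along the fingers, y is the direction in which the jaws open and shut (so a half turn about z gives the same grasp; the last joint's range is limited). The gripper opens to 88 mm and grips with 3 to 60 N. Pads are 20 mm wide; open, the fingers measure 115 mm over their backs; the gripper's body (75 mm by 178 mm) begins 61 mm behind the grasp point.
Start: joints at [1.1, 0.423, 1.63, -0, 1.089, -0.019], TCP at [272.834, 562.288, 404.675] pointing down, gripper open.
Joint ranges: [-3, 3], [-0.9, 2.11], [0.09, 2.58], [-1.31, 4.45], [0.11, 2.69], [-2.54, 2.54]. Speed limits (rad/s): [2.39, 2.39, 3.01, 3.14, 3.14, 3.14].

INTERFACE

Orientations are given as a rotation vector (axis times angle).
In Python, from workcell import ctrl gives the robot as it stands. The module is installed in compiled form; this text tells all that it offers.
- The arm moves only by the tool send_rows, never from a script. Its argument "commands" is a list of rows, each an object with "translation": the shift along the world's x, y, z normalised to -1 to 1, where 1 is 0.1 m, a list of three; "twist": the turn, a rotation vector about the world's x, y, z normalised to -1 to 1, where 1 is 0.5 rad, a list of three. A call has exactly 10 rows; each row is the pose to reach, as a shift and turn from the pose commanded when the call began; what a row does not reach only later rows make up. A row lasts 1/10 s, in which the tool goes at most 50 mm and 8.59 degrees, less where a joint would pass 70% of its speed; a pose out of reach is approached as far as the arm can. A call with a number of a shift or a turn outside -1 to 1 is refused whole. A call with a gripper value outside its range is refused whole. "grip" is the closure, from -1 (fully open) to 1 (shut), set as the call begins (left out, the last holds). The fingers move at their own pace and stop on an object; the grip force is fixed at half the most. Time passes only in rows, so rows that repeat a pose let the fingers close, or fill a call up. It gives the time, the measured TCP pose, the force and the opening at its end, in the units of the state.
- ctrl.get_obs(): the state, without advancing time (a new reading comes with each control period).
- ctrl.get_image(name): name is "side" or "top"; returns a dict with "img" (400x640x3 uint8, red, green, blue), "intrinsics" (3x3 intrinsics, pixels), "dist" ([k1, k2, p1, p2, k3] as OpenCV has them; the pictures are not rectified), "cam_to_world" (4x4, takes a point from camera to world coordinates). Camera axes: x right, y down, z forward; pixel columns grow to the right and rows downward; lengths in mm; the calibration is good to about 2 mm. A picture is of the moment at which its call begins. There is no depth.
- ctrl.close_job(): hands the job in, once; it reports no verdict.
The state is a dict: "t": time; "qpos": joint angles; "qvel": joint speeds; "joint_torque": joint torques, N m; "ee_pos": TCP position; "orientation": TCP orientation; "ft_force": force on the tool from outside, world axes, zero at the start; "moment": the same for the moment, N m; "width": finger opening in mm.
Only numpy, scipy, OpenCV 4.12 (cv2) and the standard library are available. Lean on these libraries where they do the work, as an engineer would, in place of code of your own. Each camera call takes 0.05 s, during which the arm holds its last target. There are 200 camera calls.

TASK

Lift the cast idler roller out of the open mould, slide it down onto the stub axle of the belt tensioner's arm until it sits flat on the arm, and let go of it. Then push the sprung tensioner arm back, away from its rest stop, by the upright post at its end: past the click of the pawl and about two centimetres farther, short of the end stop. Finish while still holding the arm back there against its spring, clear of the pawl, as if a belt were about to be slipped on; leave the polish tin, the spring clamp and the sanding block alone.

Things in the scene. Friction and masses are not known exactly. Their poses are not given: they have to be found in the camera images.
- roller: the cast idler roller: a plain grey ring, 46 mm outside diameter, bore 17 mm, 26 mm high, 60 g, standing upright in the mould's round cavity with its top 12 mm proud of the mould. Origin: centre of its underside; z up along the bore. It is symmetric about z and end for end.
- mould: the open mould: a fixed grey steel block 100 x 100 x 30 mm lying flat, with one round cavity 50 mm wide and 14 mm deep in the middle of its top, small dowel holes at the corners, and a 13 mm core pin in the cavity, level with the block's top, standing in the roller's bore. Origin: centre of its underside, on the bench top.
- tensioner: belt tensioner, fixed: dark steel base plate 140 x 220 x 10 mm, upright pivot at its -y end, the sprung arm reaching towards its +y. Origin: centre of the plate's underside on the bench; x away from the robot (the push direction), y left, z up; yaw within 0.2. Two 8 mm stop pins, tops 36 mm up, 98 mm from the pivot: rest stop on the robot's side of the arm, end stop on the far side.
- tensioner_arm (a joint): arm angle, rad; bar 10 mm thick, top 36 mm up. 0: spring holds it on the rest stop, pivot-to-post line 0.40 rad to the robot's side of the tensioner's +y. Grows as it swings away from the robot (clockwise from above). Meets the pawl at about 0.35, clicks past at 0.55 (pawl then bars return), end stop 0.95; hold within 0.60-0.92. At the post: 3.5 N at 0, 7 N at 0.6, 9 N at 0.95, more over the pawl.
- pivot (a point): top of the upright pivot, 42 mm above the bench, on the arm's axis of rotation.
- post_top (a point): centre of the top of the upright round steel push post at the arm's end, 155 mm from the pivot axis: 14 mm thick (18 mm collar in its lowest 5 mm), rising from the arm's top at 36 mm to 86 mm above the bench. It moves with the arm.
- axle_seat (a point): the roller's seat on the arm, where its origin belongs: centre of the foot of the upright stub axle, on a 24 mm washer, 80 mm from the pivot axis on the line to the post, 38 mm above the bench. Axle 14 mm thick, 34 mm tall, its last 8 mm tapering to 7 mm; tip 72 mm above the bench. Moves with the arm; z up.
- pawl (a joint): the pawl slider, a sprung steel wedge 24 mm long and 18 mm wide in a guide on the base plate, 115 mm from the pivot: metres pressed down. 0: up, its top edge 35 mm above the bench; the passing arm presses it down by about 9 mm, and it springs up to 0 again behind the arm.
- pawl_edge (a point): middle of the top edge of the pawl's upright catching face, on the far side of its ramp, 35 mm above the bench when up.
- polish_tin: bystander: a tin of metal polish standing upright, 52 mm wide, 100 mm high. Origin: centre of the underside.
- spring_clamp: bystander: an orange spring clamp lying flat, 58 x 104 x 16 mm. Origin: centre of the underside.
- sanding_block: bystander: a brown sanding block, 58 x 98 x 28 mm. Origin: centre of the underside.
Mind the look-alikes: they are no part of the job. What is shaped like the roller but green or red is not meant.

How it is judged (in metres and radians):
On the way, in this order (a step that is already met when the one before it is completed fails the run):
1. the roller is lifted clear of the mould (height (world z) of roller above 0.045 m), for 0.1 s.
2. the roller sits flat on the arm with the axle in its bore, and the fingers have let go of it (horizontal distance between roller and axle_seat below 0.004 m and z of roller in the frame of axle_seat between -0.004 and 0.004 m and angle between the z axis of roller and the z axis of axle_seat, either way round below 0.1 rad and contact force between the fingers and roller below 0.2 N), for 0.3 s.
3. the arm is past the click: the pawl has sprung up behind it (value of joint tensioner_arm above 0.58 rad and value of joint pawl below 0.003 m), for 0.2 s.
At the end, for the whole second after the job is handed in: The roller is seated on the axle (within 4 mm of the seat, upright within 0.1 rad), and the fingers hold the arm back between 0.60 and 0.92 rad (past the click at 0.55, short of the end stop at 0.95) with more than 2 N on the tensioner, the pawl up behind the arm (horizontal distance between roller and axle_seat below 0.004 m and z of roller in the frame of axle_seat between -0.004 and 0.004 m and angle between the z axis of roller and the z axis of axle_seat, either way round below 0.1 rad and value of joint tensioner_arm between 0.6 and 0.92 rad and value of joint pawl below 0.003 m and contact force between the fingers and tensioner above 2 N); the arm keeps its last pose, push and grip.
It fails at once if the polish tin is moved more than 25 mm (distance of polish_tin from where it was at the start of the episode above 0.025 m).
It fails at once if the spring clamp is moved more than 25 mm (distance of spring_clamp from where it was at the start of the episode above 0.025 m).
It fails at once if the sanding block is moved more than 25 mm (distance of sanding_block from where it was at the start of the episode above 0.025 m).
It also fails if it takes over 61 s, if anything falls off the work surface, if the arm or the gripper's body presses on something with over 40 N, if the wrist force passes 120 N, or if a joint passes its speed limit or range.

## Working session

There is one attempt and no reset: what is moved stays moved. The work goes in short steps, Python scripts to look and compute and a tool call to move; the robot and the scene stay as the last step left them, time stands still between calls to the robot, and variables do not carry over. Pictures are saved under pics/ and viewed, about 8 in all and at most 12, crops included, and the job is handed in when it is done.

Besides the shell and the picture viewer there is one more tool, called after "Call:" in YAML: its name, and indented under it one key for each argument. send_rows: Moves the arm, as the interface text tells. Its arguments: {"type":"object","properties":{"commands":{"type":"array","items":{"type":"object","properties":{"translation":{"type":"array","items":{"type":"number"}},"twist":{"type":"array","items":{"type":"number"}}}}},"grip":{"type":"number"}},"required":["commands"]}

```bash
mkdir -p pics; cat > h.py <<'E'
import numpy as np, cv2
from workcell import ctrl
def grab(n,f=None):
    d=ctrl.get_image(n)
    if f: cv2.imwrite('pics/'+f,d['img'][:,:,::-1])
    return d
def ray(d,uv,z):
    K=np.array(d['intrinsics'],float);D=np.array(d['dist'],float);T=np.array(d['cam_to_world'])
    p=cv2.undistortPoints(np.array([[uv]],float),K,D)[0,0]
    r=T[:3,:3]@[p[0],p[1],1];o=T[:3,3]
    return o+r*(z-o[2])/r[2]
def proj(d,P):
    T=np.linalg.inv(np.array(d['cam_to_world']))
    rv=cv2.Rodrigues(T[:3,:3])[0]
    return cv2.projectPoints(np.array([P],float),rv,T[:3,3],np.array(d['intrinsics'],float),np.array(d['dist'],float))[0][0,0]
E
python3 - <<'E'
from h import *
for n in('top','side'):
    d=grab(n,n+'0.png');print(n,np.round(d['cam_to_world'],2).tolist(),np.round(d['intrinsics'],0).tolist())
o=ctrl.get_obs();print({k:np.round(v,3) for k,v in o.items()})
E
```

```text
top [[0.01, -1.0, 0.09, 352.54], [-1.0, -0.01, -0.01, 164.96], [0.01, -0.09, -1.0, 1305.75], [0.0, 0.0, 0.0, 1.0]] [[407.0, 0.0, 320.0], [0.0, 407.0, 205.0], [0.0, 0.0, 1.0]]
side [[1.0, -0.02, -0.0, 496.52], [-0.01, -0.47, 0.88, -669.83], [-0.02, -0.88, -0.47, 503.72], [0.0, 0.0, 0.0, 1.0]] [[373.0, 0.0, 318.0], [0.0, 373.0, 202.0], [0.0, 0.0, 1.0]]
{'t': np.float64(0.1), 'qpos': array([ 1.1  ,  0.424,  1.631, -0.   ,  1.089, -0.019]), 'qvel': array([-0.   , -0.002, -0.001, -0.   ,  0.003,  0.   ]), 'joint_torque': array([-1.0000e-03, -5.4561e+01, -2.7432e+01,  6.4000e-02,  1.9000e-02,
       -0.0000e+00]), 'ee_pos': array([272.712, 562.078, 404.005]), 'orientation': array([-7.040e-01, -3.061e+00,  2.000e-03]), 'ft_force': array([-0.183,  0.701,  0.169]), 'moment': array([ 0.015,  0.003, -0.032]), 'width': np.float64(88.148)}
```

View pics/top0.png

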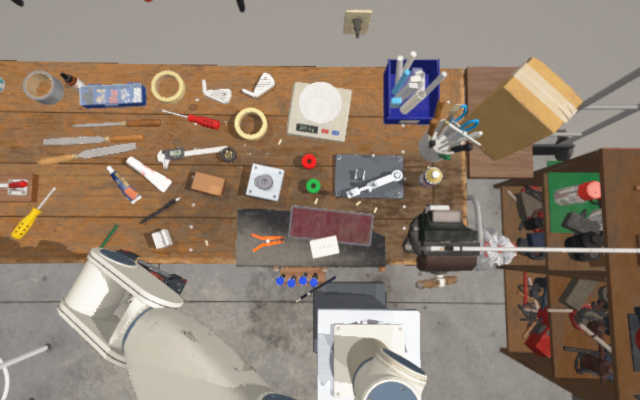

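View pics/side0.png

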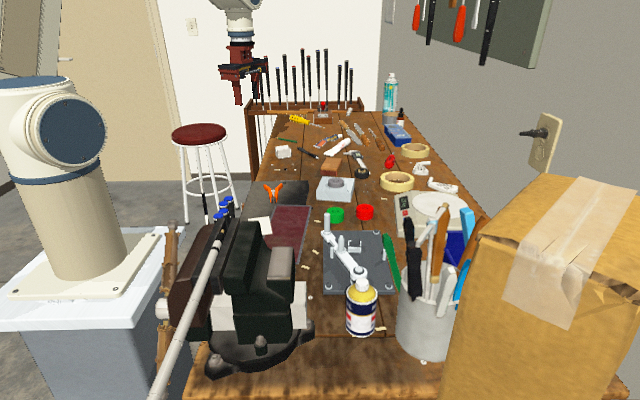

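The top view shows the mould at about (265,181), the tensioner plate at (370,177) with its pivot on the right and post on the left, the tin at (431,175), and green and red decoy rings at (313,185) and (309,160). The side view shows the same layout, with the post at about (325,220). Next I'll enlarge both for pixel measurements.

```bash
python3 - <<'E'
import cv2,numpy as np
a=cv2.imread('pics/top0.png')[145:215,235:445]; b=cv2.imread('pics/side0.png')[170:310,300:400]
a=cv2.resize(a,None,fx=3.8,fy=3.8,interpolation=cv2.INTER_CUBIC)
b=cv2.resize(b,None,fx=4,fy=4,interpolation=cv2.INTER_CUBIC)
b2=cv2.imread('pics/side0.png')[165:215,300:380]; b2=cv2.resize(b2,None,fx=4.9,fy=4.9,interpolation=cv2.INTER_CUBIC)
c=np.zeros((600,800,3),np.uint8)
c[:a.shape[0],:a.shape[1]]=a
b=b[:332] if 0 else b
b=cv2.imread('pics/side0.png')[205:305,300:400]; b=cv2.resize(b,None,fx=3.3,fy=3.3,interpolation=cv2.INTER_CUBIC)
c[268:598,:330]=b; c[268:268+b2.shape[0],340:340+b2.shape[1]]=b2
cv2.imwrite('pics/z0.png',c)
E
```

```text
(no output)
```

View pics/z0.png

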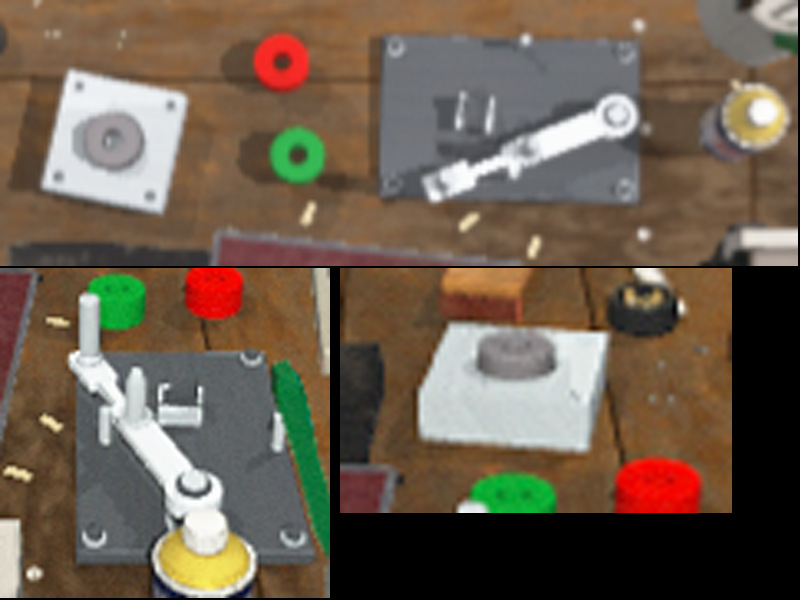

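```bash
cat > m.py <<'E'
from h import *
def meas(t):
    im=t['img'].astype(int)
    # roller: brown-grey, inside mould
    sub=t['img']
    hsv=cv2.cvtColor(sub,cv2.COLOR_RGB2HSV)
    return hsv
E
python3 - <<'E'
from h import *
t=grab('top');s=grab('side')
im=t['img']
g=im.astype(int).sum(2)/3
# mould: bright
m=np.zeros(g.shape,np.uint8); m[155:210,240:292]=(g[155:210,240:292]>135)
c=max(cv2.findContours(m,cv2.RETR_EXTERNAL,cv2.CHAIN_APPROX_NONE)[0],key=cv2.contourArea)
r=cv2.minAreaRect(c);print('mould rect',r)
print('mould ctr z30',ray(t,r[0],30).round(1))
for p in cv2.boxPoints(r):print('  ',ray(t,p,30).round(1))
# plate: dark bluish grey
mx=im.max(2).astype(int)-im.min(2)
def biggest(m): return max(cv2.findContours(m,cv2.RETR_EXTERNAL,cv2.CHAIN_APPROX_NONE)[0],key=cv2.contourArea)
# roller pixels inside mould: darker than the mould
x0=np.zeros_like(m);cv2.fillPoly(x0,[np.int32(cv2.boxPoints(r))],1)
x0=cv2.erode(x0,np.ones((7,7)))
mr=((g<150)&(x0>0)).astype(np.uint8);mr=cv2.morphologyEx(mr,cv2.MORPH_OPEN,np.ones((3,3)))
cr=biggest(mr);print('roller',cv2.minEnclosingCircle(cr),ray(t,cv2.minEnclosingCircle(cr)[0],42).round(1))
b=im[:,:,2].astype(int)-im[:,:,0]
m2=np.zeros_like(m);w=(slice(148,205),slice(325,412))
m2[w]=(b[w]>-6)
m2=cv2.morphologyEx(m2,cv2.MORPH_CLOSE,np.ones((5,5)))
c2=biggest(m2);r2=cv2.minAreaRect(c2);print('plate',r2)
bp=cv2.boxPoints(r2);P=np.array([ray(t,p,10) for p in bp]);print(P.round(1),P.mean(0).round(1))
print([np.linalg.norm(P[i]-P[i-1]).round(1) for i in range(4)])
for n,top,side,z in(('post',(349.5,193.5),(327.3,214.1),86),('axle',(371.5,184.5),(340.9,235.9),72),('pivot',(397.4,174.7),(359.1,270.2),42)):
    print(n,ray(t,top,z).round(1),ray(s,side,z).round(1))
print('roller side',ray(s,(300+(516-340)/4.9,165+(341-268)/4.9),42).round(1))
cv2.imwrite('pics/dbg.png',np.hstack([m*255,m2*255,mr*255]))
E
```

```text
mould rect ((264.9117736816406, 181.64707946777344), (33.08189392089844, 32.756500244140625), 12.52880859375)
mould ctr z30 [547.  328.7  30. ]
   [507.  389.8  30. ]
   [609.4 369.8  30. ]
   [587.4 267.1  30. ]
   [485.2 287.8  30. ]
roller ((264.5, 180.0), 2.5000998973846436) [550.4 328.5  42. ]
plate ((368.60906982421875, 176.15528869628906), (67.61857604980469, 42.521759033203125), 1.1691392660140991)
[[ 503.3  107.8   10. ]
 [ 641.9  105.7   10. ]
 [ 639.2 -113.1   10. ]
 [ 500.7 -108.9   10. ]] [571.3  -2.1  10. ]
[np.float64(216.8), np.float64(138.6), np.float64(218.8), np.float64(138.5)]
post [504.7  65.5  86. ] [517.   53.3  86. ]
axle [534.8  -3.   72. ] [543.4 -14.5  72. ]
pivot [571.  -88.6  42. ] [574.5 -90.9  42. ]
roller side [550.6 329.8  42. ]
```

Positions agree to a few mm: roller (548,329), pivot (572,-90), axle (543,-15), post (515,53). The plate yaw is about -0.013. I'll approach the roller with the jaws turned across the arm, about 22° from x.

Call:
send_rows:
  commands:
    - {"translation": [0.1,-0.08,-0.05],"twist": [0,0,-0.05]}
    - {"translation": [0.23,-0.2,-0.12],"twist": [0,0,-0.12]}
    - {"translation": [0.36,-0.31,-0.18],"twist": [0,0,-0.2]}
    - {"translation": [0.5,-0.43,-0.25],"twist": [0,0,-0.27]}
    - {"translation": [0.62,-0.53,-0.3],"twist": [0,0,-0.34]}
    - {"translation": [0.74,-0.63,-0.35],"twist": [0,0,-0.4]}
    - {"translation": [0.85,-0.72,-0.4],"twist": [0,0,-0.45]}
    - {"translation": [0.95,-0.8,-0.44],"twist": [0,0,-0.5]}
    - {"translation": [1,-0.85,-0.47],"twist": [0,0,-0.5]}
    - {"translation": [1,-0.85,-0.47],"twist": [0,0,-0.5]}
  grip: -1

```text
t: 1.2
ee_pos: [373.4, 476.6, 357.2]
orientation: [-1.081, -2.949, 0.001]
ft_force: [-0.3, -0.7, -0.1]
width: 87.6
```

Call:
send_rows:
  commands:
    - {"translation": [0.1,-0.08,-0.05],"twist": [0,0,-0.05]}
    - {"translation": [0.23,-0.2,-0.12],"twist": [0,0,-0.12]}
    - {"translation": [0.36,-0.31,-0.18],"twist": [0,0,-0.2]}
    - {"translation": [0.5,-0.43,-0.25],"twist": [0,0,-0.27]}
    - {"translation": [0.62,-0.53,-0.3],"twist": [0,0,-0.34]}
    - {"translation": [0.74,-0.63,-0.35],"twist": [0,0,-0.4]}
    - {"translation": [0.85,-0.72,-0.4],"twist": [0,0,-0.45]}
    - {"translation": [0.95,-0.8,-0.44],"twist": [0,0,-0.5]}
    - {"translation": [1,-0.85,-0.47],"twist": [0,0,-0.5]}
    - {"translation": [1,-0.85,-0.47],"twist": [0,0,-0.5]}

```text
t: 2.2
ee_pos: [473.4, 391.6, 310.2]
orientation: [-1.44, -2.792, 0.001]
ft_force: [-0.0, 0.8, -0.4]
width: 88.2
```

Call:
send_rows:
  commands:
    - {"translation": [0.1,-0.08,-0.05],"twist": [0,0,-0.05]}
    - {"translation": [0.23,-0.2,-0.12],"twist": [0,0,-0.12]}
    - {"translation": [0.36,-0.31,-0.18],"twist": [0,0,-0.2]}
    - {"translation": [0.5,-0.43,-0.25],"twist": [0,0,-0.27]}
    - {"translation": [0.62,-0.53,-0.3],"twist": [0,0,-0.34]}
    - {"translation": [0.7,-0.6,-0.35],"twist": [0,0,-0.4]}
    - {"translation": [0.752,-0.63,-0.4],"twist": [0,0,-0.46]}
    - {"translation": [0.752,-0.633,-0.46],"twist": [0,0,-0.46]}
    - {"translation": [0.752,-0.633,-0.46],"twist": [0,0,-0.46]}
    - {"translation": [0.752,-0.633,-0.46],"twist": [0,0,-0.46]}

```text
t: 3.2
ee_pos: [547.6, 329.4, 264.5]
orientation: [-1.749, -2.609, 0.001]
ft_force: [0.7, 0.6, -0.7]
width: 88.0
```

```bash
python3 - <<'E'
from h import *
s=grab('side');t=grab('top','t1.png');o=ctrl.get_obs();print({k:np.round(v,3) for k,v in o.items()})
R=cv2.Rodrigues(np.array(o['orientation']))[0];print('jaw',R[:,1].round(3),'z',R[:,2].round(3))
a=s['img'][130:230,270:410,::-1];b=t['img'][140:220,220:420,::-1]
c=np.vstack([cv2.resize(a,(560,400),interpolation=cv2.INTER_CUBIC)]);
e=proj(s,np.array(o['ee_pos'])+R[:,2]*182);print('tip proj',e,proj(s,(548,329,42)))
cv2.imwrite('pics/z1.png',c)
E
```

```text
{'t': np.float64(3.3), 'qpos': array([0.523, 0.618, 1.675, 0.   , 0.848, 0.133]), 'qvel': array([-0.003, -0.002, -0.001, -0.002, -0.   , -0.001]), 'joint_torque': array([-1.4100e-01, -5.9636e+01, -2.1644e+01,  5.2000e-02,  1.0000e-02,
       -1.0000e-03]), 'ee_pos': array([547.715, 329.478, 264.912]), 'orientation': array([1.749, 2.61 , 0.   ]), 'ft_force': array([-0.259, -0.27 , -0.812]), 'moment': array([-0.052,  0.054, -0.001]), 'width': np.float64(87.744)}
jaw [0.925 0.38  0.   ] z [ 0.  0. -1.]
tip proj [335.06792356 167.09059473] [335.06202074 180.03282192]
```

View pics/z1.png

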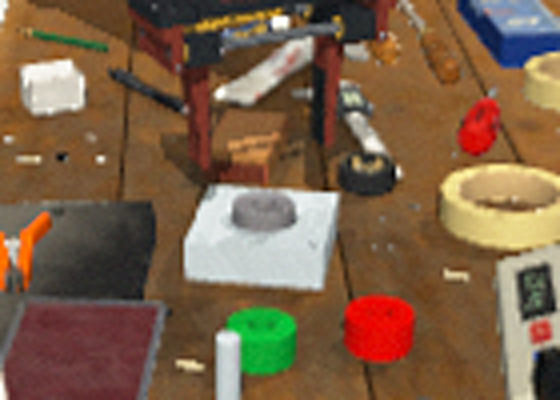

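The view shows the gripper symmetric above the roller: finger tips at columns 200 and 328, roller at 264. Descend and grip.

Call:
send_rows:
  commands:
    - {"translation": [0,0,-0.1]}
    - {"translation": [0,0,-0.2]}
    - {"translation": [0,0,-0.3]}
    - {"translation": [0,0,-0.38]}
    - {"translation": [0,0,-0.44]}
    - {"translation": [0,0,-0.48]}
    - {"translation": [0,0,-0.505]}
    - {"translation": [0,0,-0.505]}
    - {"translation": [0,0,-0.505]}
    - {"translation": [0,0,-0.505]}

```text
validation failed for argument at $.co...
```

Call:
send_rows:
  commands:
    - {"translation": [0,0,0]}
    - {"translation": [0,0,0]}
    - {"translation": [0,0,0]}
    - {"translation": [0,0,0]}
    - {"translation": [0,0,0]}
    - {"translation": [0,0,0]}
    - {"translation": [0,0,0]}
    - {"translation": [0,0,0]}
    - {"translation": [0,0,0]}
    - {"translation": [0,0,0]}
  grip: 1

```text
validation failed for argument at $.co...
```

Call:
send_rows:
  commands:
    - {"translation": [0,0,-0.1],"twist": [0,0,0]}
    - {"translation": [0,0,-0.2],"twist": [0,0,0]}
    - {"translation": [0,0,-0.3],"twist": [0,0,0]}
    - {"translation": [0,0,-0.38],"twist": [0,0,0]}
    - {"translation": [0,0,-0.44],"twist": [0,0,0]}
    - {"translation": [0,0,-0.48],"twist": [0,0,0]}
    - {"translation": [0,0,-0.505],"twist": [0,0,0]}
    - {"translation": [0,0,-0.505],"twist": [0,0,0]}
    - {"translation": [0,0,-0.505],"twist": [0,0,0]}
    - {"translation": [0,0,-0.505],"twist": [0,0,0]}

```text
t: 4.3
ee_pos: [548.2, 329.1, 214.6]
orientation: [1.75, 2.609, 0.001]
ft_force: [0.8, -0.6, -0.4]
width: 87.9
```

Call:
send_rows:
  commands:
    - {"translation": [0,0,0],"twist": [0,0,0]}
    - {"translation": [0,0,0],"twist": [0,0,0]}
    - {"translation": [0,0,0],"twist": [0,0,0]}
    - {"translation": [0,0,0],"twist": [0,0,0]}
    - {"translation": [0,0,0],"twist": [0,0,0]}
    - {"translation": [0,0,0],"twist": [0,0,0]}
    - {"translation": [0,0,0],"twist": [0,0,0]}
    - {"translation": [0,0,0],"twist": [0,0,0]}
    - {"translation": [0,0,0],"twist": [0,0,0]}
    - {"translation": [0,0,0],"twist": [0,0,0]}
  grip: 1

```text
t: 5.3
ee_pos: [548.1, 329.0, 214.2]
orientation: [1.75, 2.609, 0.0]
ft_force: [0.5, -0.6, 1.1]
width: 44.8
```

Call:
send_rows:
  commands:
    - {"translation": [0,0,0.04],"twist": [0,0,0]}
    - {"translation": [0,0,0.1],"twist": [0,0,0]}
    - {"translation": [0,0,0.2],"twist": [0,0,0]}
    - {"translation": [0,0,0.33],"twist": [0,0,0]}
    - {"translation": [0,0,0.47],"twist": [0,0,0]}
    - {"translation": [0,0,0.6],"twist": [0,0,0]}
    - {"translation": [0,-0.02,0.72],"twist": [0,0,0]}
    - {"translation": [0,-0.1,0.82],"twist": [0,0,0]}
    - {"translation": [0,-0.2,0.88],"twist": [0,0,0]}
    - {"translation": [0,-0.32,0.9],"twist": [0,0,0]}

```text
t: 6.3
ee_pos: [548.0, 296.1, 305.0]
orientation: [1.75, 2.609, 0.001]
ft_force: [-0.2, 0.6, -1.5]
width: 44.8
```

Call:
send_rows:
  commands:
    - {"translation": [0,-0.12,0],"twist": [0,0,0]}
    - {"translation": [0,-0.25,0],"twist": [0,0,0]}
    - {"translation": [0,-0.38,0],"twist": [0,0,0]}
    - {"translation": [0,-0.5,0],"twist": [0,0,0]}
    - {"translation": [0,-0.62,0],"twist": [0,0,0]}
    - {"translation": [0,-0.74,0],"twist": [0,0,0]}
    - {"translation": [0,-0.85,0],"twist": [0,0,0]}
    - {"translation": [0,-0.93,0],"twist": [0,0,0]}
    - {"translation": [0,-0.98,0],"twist": [0,0,0]}
    - {"translation": [0,-1,0],"twist": [0,0,0]}

```text
t: 7.3
ee_pos: [548.1, 196.5, 304.2]
orientation: [1.751, 2.609, 0.0]
ft_force: [0.5, 0.9, -1.6]
width: 44.9
```

```bash
python3 - <<'E'
from h import *
s=grab('side','s2.png');t=grab('top');o=ctrl.get_obs();print(np.round(o['ee_pos'],1),o['width'])
p=np.array(o['ee_pos'])-[0,0,198.2]
q=proj(s,p);qt=proj(t,p+[0,0,26]);print('roller proj side bottom/top',q,proj(s,p+[0,0,26]),qt)
print('post tip,axle tip,pivot side',proj(s,(515,53,86)),proj(s,(543,-15,72)),proj(s,(572.5,-90,42)))
x,y=int(q[0]),int(q[1])
x=min(max(x,70),570)
a=s['img'][y-60:y+40,x-65:x+65,::-1]; print(x-65,y-60)
b=s['img'][195:295,300:400,::-1]
c=np.hstack([cv2.resize(a,(520,400),interpolation=cv2.INTER_CUBIC)])
cv2.imwrite('pics/z2.png',c)
E
```

```text
[548.1 196.9 304.2] 44.75927388117583
roller proj side bottom/top [337.77267069 178.93761696] [337.88149907 169.52489714] [305.78083778 176.39477595]
post tip,axle tip,pivot side [326.40150428 214.18579325] [340.72193577 236.02932031] [358.01572529 269.92093784]
272 118
```

View pics/z2.png

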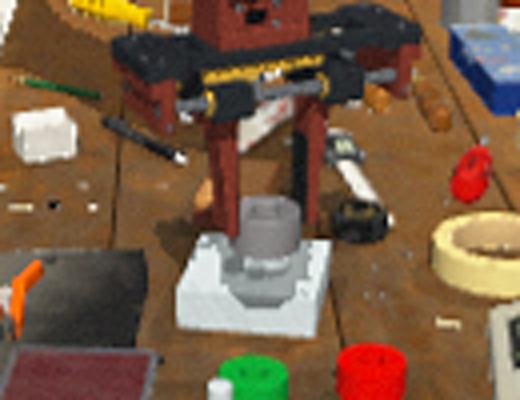

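The roller is held upright between the fingers, about column 340 in the full image; the projection said 338, so the side camera has a small x bias. I'll move over the axle and compare the two directly.

Call:
send_rows:
  commands:
    - {"translation": [0,-0.05,0],"twist": [0,0,0]}
    - {"translation": [0,-0.15,0],"twist": [0,0,0]}
    - {"translation": [0,-0.28,0],"twist": [0,0,0]}
    - {"translation": [0,-0.4,0],"twist": [0,0,0]}
    - {"translation": [0,-0.53,0],"twist": [0,0,0]}
    - {"translation": [0,-0.66,0],"twist": [0,0,0]}
    - {"translation": [0,-0.78,0],"twist": [0,0,0]}
    - {"translation": [0,-0.88,0],"twist": [0,0,0]}
    - {"translation": [0,-0.96,0],"twist": [0,0,0]}
    - {"translation": [0,-1,0],"twist": [0,0,0]}

```text
t: 8.4
ee_pos: [548.1, 96.1, 304.2]
orientation: [1.751, 2.608, 0.0]
ft_force: [-0.3, 0.2, -1.3]
width: 45.2
```

Call:
send_rows:
  commands:
    - {"translation": [0,-0.1,0],"twist": [0,0,0]}
    - {"translation": [0,-0.22,0],"twist": [0,0,0]}
    - {"translation": [0,-0.35,0],"twist": [0,0,0]}
    - {"translation": [-0.01,-0.48,0],"twist": [0,0,0]}
    - {"translation": [-0.02,-0.61,0],"twist": [0,0,0]}
    - {"translation": [-0.03,-0.74,0],"twist": [0,0,0]}
    - {"translation": [-0.04,-0.85,0],"twist": [0,0,0]}
    - {"translation": [-0.05,-0.93,0],"twist": [0,0,0]}
    - {"translation": [-0.06,-0.98,0],"twist": [0,0,0]}
    - {"translation": [-0.06,-1,0],"twist": [0,0,0]}

```text
t: 9.4
ee_pos: [541.9, -3.5, 304.1]
orientation: [-1.751, -2.608, 0.0]
ft_force: [0.1, -0.4, -0.3]
width: 45.0
```

Call:
send_rows:
  commands:
    - {"translation": [0,-0.05,-0.05],"twist": [0,0,0]}
    - {"translation": [0,-0.1,-0.1],"twist": [0,0,0]}
    - {"translation": [0,-0.12,-0.15],"twist": [0,0,0]}
    - {"translation": [0,-0.12,-0.18],"twist": [0,0,0]}
    - {"translation": [0,-0.12,-0.2],"twist": [0,0,0]}
    - {"translation": [0,-0.12,-0.2],"twist": [0,0,0]}
    - {"translation": [0,-0.12,-0.2],"twist": [0,0,0]}
    - {"translation": [0,-0.12,-0.2],"twist": [0,0,0]}
    - {"translation": [0,-0.12,-0.2],"twist": [0,0,0]}
    - {"translation": [0,-0.12,-0.2],"twist": [0,0,0]}

```text
t: 10.4
ee_pos: [542.1, -15.0, 284.3]
orientation: [1.75, 2.609, 0.0]
ft_force: [-0.2, 0.1, 0.1]
width: 44.7
```

```bash
python3 - <<'E'
from h import *
s=grab('side','s3.png');o=ctrl.get_obs();print(np.round(o['ee_pos'],1),o['width'])
p=np.array(o['ee_pos'])-[0,0,198.2]
print('roller proj bottom/top',proj(s,p),proj(s,p+[0,0,26]))
print('axle tip (543,-15)',proj(s,(543,-15,72)),proj(s,(543,-15,38)), proj(s,(553,-15,72)),proj(s,(543,-5,72)))
cv2.imwrite('pics/z3.png',cv2.resize(s['img'][190:290,290:410,::-1],(720,600),interpolation=cv2.INTER_CUBIC))
E
```

```text
[542.1 -15.  284.3] 44.89925893588116
roller proj bottom/top [340.36510674 230.31407657] [340.53694554 219.53622919]
axle tip (543,-15) [340.72193577 236.02932031] [340.50166254 249.39920895] [345.50380634 235.95138821] [340.42959525 233.41939708]
```

View pics/z3.png

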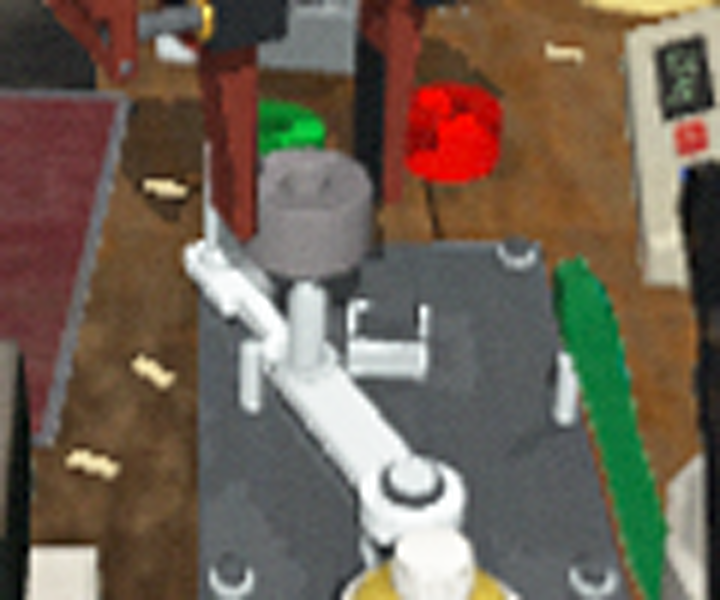

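```bash
python3 - <<'E'
from h import *
d=ctrl.get_image('side');im=d['img'].astype(int);g=im.mean(2)
p=ctrl.get_obs()['ee_pos']-np.array([0,0,198.2])
for r in (222,225,228,231): print(r,g[r,328:358].astype(int).tolist())
print('R-B', (im[225,328:358,0]-im[225,328:358,2]).tolist())
for c in (338,341,344,347): print('col',c,g[212:252,c].astype(int).tolist())
for r in (240,242,244,246,248): print(r,g[r,334:350].astype(int).tolist())
for z in(0,26):
  for dy in(-23,23): print('roller edge',z,dy,proj(d,p+[0,dy,z]).round(1))
for dx in(-23,23): print('side',proj(d,p+[dx,0,13]).round(1))
E
```

```text
222 [53, 67, 73, 74, 44, 136, 136, 130, 123, 119, 117, 133, 133, 128, 129, 118, 120, 121, 120, 125, 126, 126, 127, 108, 43, 37, 70, 76, 77, 80]
225 [50, 70, 70, 76, 52, 113, 129, 133, 134, 138, 139, 145, 145, 145, 144, 144, 141, 133, 132, 131, 121, 114, 105, 85, 62, 80, 91, 89, 86, 85]
228 [73, 66, 75, 74, 42, 113, 122, 128, 129, 133, 134, 134, 139, 142, 135, 138, 131, 132, 130, 126, 117, 115, 100, 75, 59, 52, 83, 88, 85, 82]
231 [115, 116, 91, 105, 113, 117, 121, 128, 137, 132, 138, 140, 139, 139, 136, 138, 132, 134, 127, 126, 116, 108, 100, 68, 58, 54, 80, 89, 92, 86]
R-B [57, 71, 85, 88, 48, 1, 1, 4, 5, 6, 2, 3, 3, 1, 2, 2, 2, 3, 1, 3, 5, 5, 3, 7, 31, 56, 71, 78, 70, 70]
col 338 [81, 80, 86, 144, 151, 144, 135, 123, 119, 113, 117, 121, 124, 139, 141, 133, 134, 135, 139, 138, 134, 133, 136, 136, 86, 50, 120, 155, 159, 161, 161, 169, 179, 185, 184, 182, 180, 175, 182, 188]
col 341 [90, 70, 103, 130, 144, 148, 145, 134, 136, 136, 128, 123, 124, 145, 145, 135, 142, 137, 137, 139, 138, 137, 135, 135, 119, 131, 207, 230, 225, 220, 216, 216, 214, 215, 215, 216, 212, 213, 208, 201]
col 34
[... 262 characters left out ...]
34, 131, 126, 126, 126, 120, 119, 126, 121, 122, 121, 86, 50, 56, 54, 52, 45, 78, 92, 94, 93, 81, 90, 97, 95, 122, 130, 166]
240 [255, 123, 46, 50, 159, 202, 219, 225, 221, 209, 119, 58, 53, 45, 157, 195]
242 [251, 250, 179, 87, 161, 200, 216, 216, 216, 207, 126, 88, 90, 92, 243, 149]
244 [241, 250, 251, 227, 179, 201, 217, 214, 214, 201, 127, 99, 100, 93, 250, 139]
246 [223, 252, 251, 238, 184, 199, 214, 215, 214, 192, 115, 87, 92, 90, 169, 163]
248 [244, 248, 233, 212, 180, 202, 212, 212, 206, 184, 209, 203, 107, 95, 219, 228]
roller edge 0 -23 [341.1 236.5]
roller edge 0 23 [339.7 224.5]
roller edge 26 -23 [341.2 225.5]
roller edge 26 23 [339.9 213.9]
side [329.3 225.2]
side [351.6 224.8]
```

```bash
python3 - <<'E'
from h import *
d=ctrl.get_image('side')
im=cv2.imread('pics/side0.png').astype(int);g=im.mean(2)
for c in (339,340,341,342,343): print('col',c,g[228:256,c].astype(int).tolist())
for r in (234,236,238,240,243,246): print(r,g[r,334:350].astype(int).tolist())
for c in (325,326,327,328): print('post col',c,g[208:222,c].astype(int).tolist())
for r in(216,220,224): print(r,g[r,318:336].astype(int).tolist())
for z,rd in((72,3.5),(64,7)):
  for dy in(-rd,rd):print(z,dy,proj(d,(543,-15+dy,z)).round(2))
for dy in(-7,7):print('post',dy,proj(d,(515,53+dy,86)).round(2))
print(proj(d,(515,53,70)).round(2))
E
```

```text
col 339 [78, 80, 101, 103, 101, 98, 97, 114, 138, 182, 199, 209, 210, 206, 205, 202, 203, 203, 204, 202, 205, 204, 203, 205, 214, 231, 241, 239]
col 340 [80, 79, 95, 100, 100, 100, 92, 204, 231, 231, 230, 227, 221, 217, 218, 217, 214, 215, 213, 211, 209, 212, 210, 209, 224, 228, 242, 245]
col 341 [82, 87, 95, 94, 103, 96, 93, 214, 241, 235, 230, 226, 221, 216, 216, 216, 213, 213, 210, 210, 210, 208, 206, 205, 219, 218, 239, 246]
col 342 [86, 86, 95, 95, 96, 100, 92, 166, 227, 230, 225, 224, 217, 217, 214, 211, 210, 209, 206, 202, 207, 197, 198, 219, 227, 228, 243, 246]
col 343 [83, 80, 93, 95, 99, 100, 97, 104, 122, 142, 181, 199, 203, 196, 201, 200, 199, 193, 188, 187, 181, 178, 186, 223, 227, 241, 246, 246]
234 [94, 99, 104, 100, 98, 97, 92, 93, 92, 97, 100, 102, 98, 96, 95, 98]
236 [206, 111, 95, 101, 98, 138, 231, 241, 227, 122, 92, 99, 97, 97, 105, 95]
238 [249, 170, 102, 96, 133, 199, 230, 230, 225, 181, 121, 96, 97, 101, 96, 95]
240 [254, 144, 86, 86, 169, 210, 221, 221, 217, 203, 134, 99, 98, 93, 160, 188]
243 [249, 250, 243, 162, 171, 202, 217, 216, 211, 200, 123, 95, 90, 91, 239, 131]
246 [216, 251, 250, 234, 188, 204, 213, 210, 206, 188, 111, 84, 91, 88, 162, 157]
post col 325 [81, 77, 77, 68, 125, 205, 236, 222, 203, 194, 196, 195, 198, 196]
post col 326 [78, 77, 71, 63, 127, 206, 232, 229, 218, 204, 205, 208, 205, 202]
post col 327 [79, 88, 75, 76, 121, 209, 231, 235, 221, 205, 208, 208, 207, 203]
post col 328 [88, 85, 82, 74, 105, 208, 234, 218, 203, 199, 198, 199, 198, 202]
216 [73, 70, 73, 76, 74, 74, 162, 203, 218, 221, 203, 176, 92, 71, 79, 79, 79, 78]
220 [173, 87, 65, 63, 56, 57, 167, 198, 205, 207, 198, 172, 97, 70, 70, 75, 74, 76]
224 [76, 76, 61, 62, 60, 66, 170, 197, 207, 204, 199, 168, 64, 59, 64, 62, 68, 71]
72 -3.5 [340.83 236.96]
72 3.5 [340.62 235.11]
64 -7 [340.88 241.1 ]
64 7 [340.47 237.37]
post -7 [326.49 215.76]
post 7 [326.31 212.63]
[326.43 220.33]
```

The roller's projected edges match the image to about 0.3 px, and the axle is about 1–2 mm from the current aim. I'll correct by +1.4 mm in x and +0.5 mm in y, then descend in steps while watching the force.

Call:
send_rows:
  commands:
    - {"translation": [0.014,0.005,0],"twist": [0,0,0]}
    - {"translation": [0.014,0.005,-0.04],"twist": [0,0,0]}
    - {"translation": [0.014,0.005,-0.08],"twist": [0,0,0]}
    - {"translation": [0.014,0.005,-0.12],"twist": [0,0,0]}
    - {"translation": [0.014,0.005,-0.15],"twist": [0,0,0]}
    - {"translation": [0.014,0.005,-0.18],"twist": [0,0,0]}
    - {"translation": [0.014,0.005,-0.21],"twist": [0,0,0]}
    - {"translation": [0.014,0.005,-0.23],"twist": [0,0,0]}
    - {"translation": [0.014,0.005,-0.24],"twist": [0,0,0]}
    - {"translation": [0.014,0.005,-0.24],"twist": [0,0,0]}

```text
t: 11.55
ee_pos: [543.4, -14.5, 260.1]
orientation: [-1.75, -2.609, 0.0]
ft_force: [-0.2, -0.8, -1.3]
width: 45.3
```

Call:
send_rows:
  commands:
    - {"translation": [0,0,-0.03],"twist": [0,0,0]}
    - {"translation": [0,0,-0.06],"twist": [0,0,0]}
    - {"translation": [0,0,-0.09],"twist": [0,0,0]}
    - {"translation": [0,0,-0.12],"twist": [0,0,0]}
    - {"translation": [0,0,-0.15],"twist": [0,0,0]}
    - {"translation": [0,0,-0.18],"twist": [0,0,0]}
    - {"translation": [0,0,-0.2],"twist": [0,0,0]}
    - {"translation": [0,0,-0.22],"twist": [0,0,0]}
    - {"translation": [0,0,-0.23],"twist": [0,0,0]}
    - {"translation": [0,0,-0.235],"twist": [0,0,0]}

```text
t: 12.55
ee_pos: [543.4, -14.5, 236.5]
orientation: [-1.75, -2.609, 0.0]
ft_force: [0.3, -0.7, -0.8]
width: 45.2
```

Almost seated, with no side force. Down 1 mm more, then open.

Call:
send_rows:
  commands:
    - {"translation": [0,0,-0.005],"twist": [0,0,0]}
    - {"translation": [0,0,-0.01],"twist": [0,0,0]}
    - {"translation": [0,0,-0.01],"twist": [0,0,0]}
    - {"translation": [0,0,-0.01],"twist": [0,0,0]}
    - {"translation": [0,0,-0.01],"twist": [0,0,0]}
    - {"translation": [0,0,-0.01],"twist": [0,0,0]}
    - {"translation": [0,0,-0.01],"twist": [0,0,0]}
    - {"translation": [0,0,-0.01],"twist": [0,0,0]}
    - {"translation": [0,0,-0.01],"twist": [0,0,0]}
    - {"translation": [0,0,-0.01],"twist": [0,0,0]}

```text
t: 13.55
ee_pos: [543.5, -14.5, 236.0]
orientation: [1.75, 2.609, 0.0]
ft_force: [-2.0, -0.6, 5.2]
width: 45.0
```

Call:
send_rows:
  commands:
    - {"translation": [0,0,0],"twist": [0,0,0]}
    - {"translation": [0,0,0],"twist": [0,0,0]}
    - {"translation": [0,0,0],"twist": [0,0,0]}
    - {"translation": [0,0,0],"twist": [0,0,0]}
    - {"translation": [0,0,0],"twist": [0,0,0]}
    - {"translation": [0,0,0],"twist": [0,0,0]}
    - {"translation": [0,0,0],"twist": [0,0,0]}
    - {"translation": [0,0,0],"twist": [0,0,0]}
    - {"translation": [0,0,0],"twist": [0,0,0]}
    - {"translation": [0,0,0],"twist": [0,0,0]}
  grip: -1

```text
t: 14.55
ee_pos: [543.4, -14.5, 235.7]
orientation: [1.75, 2.609, 0.0]
ft_force: [-0.2, -0.1, 0.3]
width: 88.1
```

Call:
send_rows:
  commands:
    - {"translation": [0,0,0.05],"twist": [0,0,0]}
    - {"translation": [0,0,0.12],"twist": [0,0,0]}
    - {"translation": [0,0,0.2],"twist": [0,0,0]}
    - {"translation": [0,0,0.3],"twist": [0,0,0]}
    - {"translation": [0,0,0.4],"twist": [0,0,0]}
    - {"translation": [0,0,0.5],"twist": [0,0,0]}
    - {"translation": [0,0,0.6],"twist": [0,0,0]}
    - {"translation": [0,0,0.65],"twist": [0,0,0]}
    - {"translation": [0,0,0.67],"twist": [0,0,0]}
    - {"translation": [0,0,0.67],"twist": [0,0,0]}

```text
t: 15.55
ee_pos: [543.4, -14.5, 302.9]
orientation: [1.75, 2.609, 0.0]
ft_force: [-0.5, 0.3, 0.0]
width: 87.6
```

```bash
python3 - <<'E'
from h import *
s=grab('side','s4.png');o=ctrl.get_obs();print(np.round(o['ee_pos'],1),o['width'])
print('roller seated top proj',proj(s,(543.5,-14.5,64)),'bottom front',proj(s,(543.5,-37.5,38)))
print('post',proj(s,(515,53,86)))
cv2.imwrite('pics/z4.png',cv2.resize(s['img'][190:290,290:410,::-1],(720,600),interpolation=cv2.INTER_CUBIC))
E
```

```text
[543.3 -14.5 302.6] 87.43970404403183
roller seated top proj [340.89230782 239.08670104] bottom front [341.40585477 255.70929766]
post [326.40150428 214.18579325]
```

View pics/z4.png

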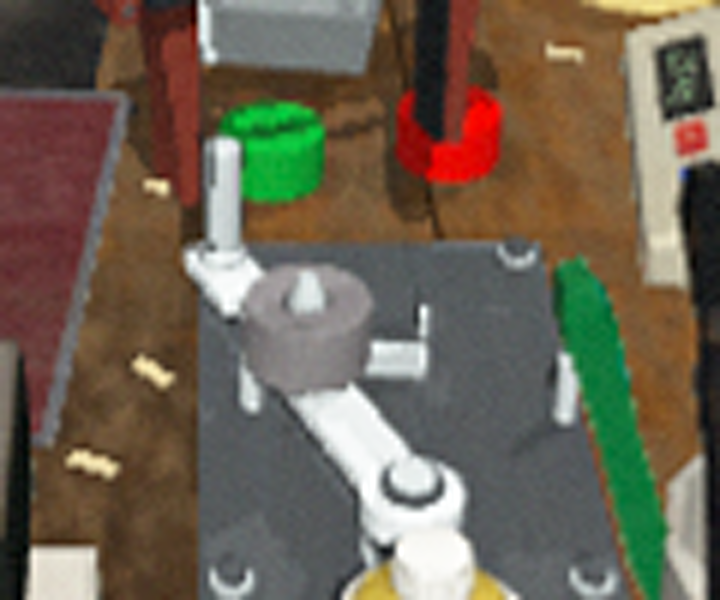

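The roller sits flat on the arm with the axle tip showing through its bore (about (341,238) in the full image), and the arm is still at rest. Next I'll move above the post at about (515,54.5) and partly close to 40 mm.

Call:
send_rows:
  commands:
    - {"translation": [-0.02,0.05,0],"twist": [0,0,0]}
    - {"translation": [-0.05,0.14,0],"twist": [0,0,0]}
    - {"translation": [-0.1,0.25,0],"twist": [0,0,0]}
    - {"translation": [-0.14,0.36,0],"twist": [0,0,0]}
    - {"translation": [-0.18,0.47,0],"twist": [0,0,0]}
    - {"translation": [-0.22,0.57,0],"twist": [0,0,0]}
    - {"translation": [-0.26,0.65,0],"twist": [0,0,0]}
    - {"translation": [-0.285,0.69,0],"twist": [0,0,0]}
    - {"translation": [-0.285,0.69,0],"twist": [0,0,0]}
    - {"translation": [-0.285,0.69,0],"twist": [0,0,0]}
  grip: 0.1

```text
t: 16.6
ee_pos: [515.0, 54.4, 302.7]
orientation: [1.75, 2.609, 0.0]
ft_force: [0.9, -0.9, -0.8]
width: 39.4
```

Call:
send_rows:
  commands:
    - {"translation": [0,0,-0.05],"twist": [0,0,0]}
    - {"translation": [0,0,-0.12],"twist": [0,0,0]}
    - {"translation": [0,0,-0.2],"twist": [0,0,0]}
    - {"translation": [0,0,-0.28],"twist": [0,0,0]}
    - {"translation": [0,0,-0.36],"twist": [0,0,0]}
    - {"translation": [0,0,-0.45],"twist": [0,0,0]}
    - {"translation": [0,0,-0.54],"twist": [0,0,0]}
    - {"translation": [0,0,-0.62],"twist": [0,0,0]}
    - {"translation": [0,0,-0.68],"twist": [0,0,0]}
    - {"translation": [0,0,-0.7],"twist": [0,0,0]}

```text
t: 17.6
ee_pos: [514.7, 54.5, 231.9]
orientation: [-1.75, -2.608, 0.001]
ft_force: [0.5, 0.8, 0.3]
width: 39.7
```

```bash
python3 - <<'E'
from h import *
s=grab('side','s5.png');o=ctrl.get_obs();print(np.round(o['ee_pos'],1),o['width'],o['ft_force'])
cv2.imwrite('pics/z5.png',cv2.resize(s['img'][180:280,280:400,::-1],(720,600),interpolation=cv2.INTER_CUBIC))
E
```

```text
[514.8  54.5 232. ] 39.44323837205548 [ 0.43578366  0.28513592 -0.35841811]
```

View pics/z5.png

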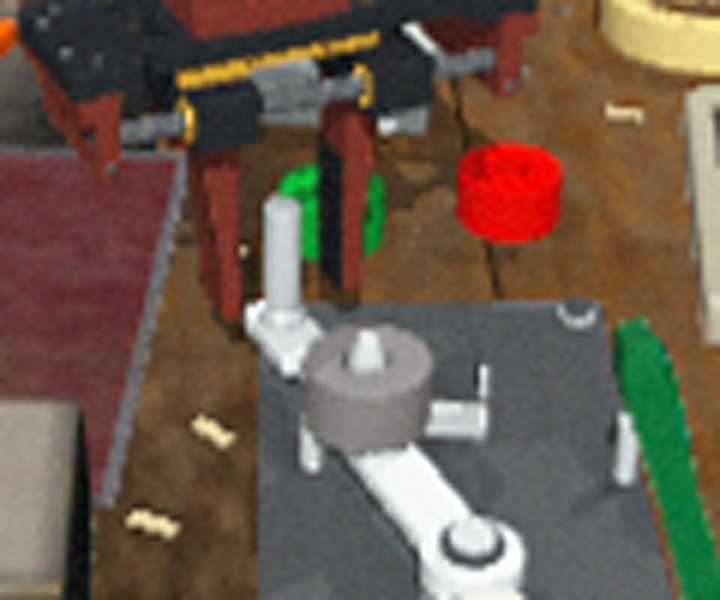

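The post stands between the fingers, clear of the roller, with tips below mid-height. Close on it.

Call:
send_rows:
  commands:
    - {"translation": [0,0,0],"twist": [0,0,0]}
    - {"translation": [0,0,0],"twist": [0,0,0]}
    - {"translation": [0,0,0],"twist": [0,0,0]}
    - {"translation": [0,0,0],"twist": [0,0,0]}
    - {"translation": [0,0,0],"twist": [0,0,0]}
    - {"translation": [0,0,0],"twist": [0,0,0]}
    - {"translation": [0,0,0],"twist": [0,0,0]}
    - {"translation": [0,0,0],"twist": [0,0,0]}
    - {"translation": [0,0,0],"twist": [0,0,0]}
    - {"translation": [0,0,0],"twist": [0,0,0]}
  grip: 1

```text
t: 18.65
ee_pos: [515.3, 54.6, 233.0]
orientation: [1.75, 2.608, 0.002]
ft_force: [3.6, 3.3, 2.5]
width: 13.0
```

Call:
send_rows:
  commands:
    - {"translation": [0.072,0.027,0],"twist": [0,0,-0.1]}
    - {"translation": [0.146,0.051,0],"twist": [0,0,-0.2]}
    - {"translation": [0.221,0.072,0],"twist": [0,0,-0.3]}
    - {"translation": [0.297,0.088,0],"twist": [0,0,-0.4]}
    - {"translation": [0.297,0.088,0],"twist": [0,0,-0.4]}
    - {"translation": [0.297,0.088,0],"twist": [0,0,-0.4]}
    - {"translation": [0.297,0.088,0],"twist": [0,0,-0.4]}
    - {"translation": [0.297,0.088,0],"twist": [0,0,-0.4]}
    - {"translation": [0.297,0.088,0],"twist": [0,0,-0.4]}
    - {"translation": [0.297,0.088,0],"twist": [0,0,-0.4]}

```text
t: 19.65
ee_pos: [543.4, 63.0, 232.8]
orientation: [-2.0, -2.42, 0.004]
ft_force: [-4.2, 0.3, 10.2]
width: 12.9
```

Call:
send_rows:
  commands:
    - {"translation": [0.076,0.012,0],"twist": [0,0,-0.1]}
    - {"translation": [0.153,0.021,0],"twist": [0,0,-0.2]}
    - {"translation": [0.231,0.026,0],"twist": [0,0,-0.3]}
    - {"translation": [0.308,0.027,0],"twist": [0,0,-0.4]}
    - {"translation": [0.386,0.024,0],"twist": [0,0,-0.5]}
    - {"translation": [0.463,0.017,0],"twist": [0,0,-0.6]}
    - {"translation": [0.555,0.004,0],"twist": [0,0,-0.72]}
    - {"translation": [0.616,-0.008,0],"twist": [0,0,-0.8]}
    - {"translation": [0.676,-0.023,0],"twist": [0,0,-0.88]}
    - {"translation": [0.736,-0.039,0],"twist": [0,0,-0.96]}

```text
t: 20.65
ee_pos: [617.1, 59.7, 232.9]
orientation: [-2.519, -1.872, 0.005]
ft_force: [-6.1, 4.6, 10.4]
width: 12.5
```

Call:
send_rows:
  commands:
    - {"translation": [0.059,-0.019,0],"twist": [0,0,-0.08]}
    - {"translation": [0.102,-0.035,0],"twist": [0,0,-0.14]}
    - {"translation": [0.102,-0.035,0],"twist": [0,0,-0.14]}
    - {"translation": [0.102,-0.035,0],"twist": [0,0,-0.14]}
    - {"translation": [0.102,-0.035,0],"twist": [0,0,-0.14]}
    - {"translation": [0.102,-0.035,0],"twist": [0,0,-0.14]}
    - {"translation": [0.102,-0.035,0],"twist": [0,0,-0.14]}
    - {"translation": [0.102,-0.035,0],"twist": [0,0,-0.14]}
    - {"translation": [0.102,-0.035,0],"twist": [0,0,-0.14]}
    - {"translation": [0.102,-0.035,0],"twist": [0,0,-0.14]}

```text
t: 21.65
ee_pos: [627.0, 56.4, 232.8]
orientation: [-2.582, -1.785, 0.005]
ft_force: [-5.9, 5.6, 10.5]
width: 12.7
```

```bash
python3 - <<'E'
from h import *
s=grab('side','s6.png');o=ctrl.get_obs();print(np.round(o['ee_pos'],1),o['width'],o['ft_force'])
v=np.array(o['ee_pos'])[:2]-[573,-89];print('radius',np.hypot(*v),'theta',.387+np.arctan2(v[0],v[1]))
a=.387-.75
print('axle tip expected',proj(s,(573-80*np.sin(a),-89+80*np.cos(a),72)))
cv2.imwrite('pics/z6.png',cv2.resize(s['img'][180:280,300:420,::-1],(720,600),interpolation=cv2.INTER_CUBIC))
E
```

```text
[627.   56.4 232.8] 12.550647075784148 [-5.40604093  4.92967738 10.29173709]
radius 155.07999699278568 theta 0.7424964775051541
axle tip expected [368.61491876 235.37043074]
```

View pics/z6.png

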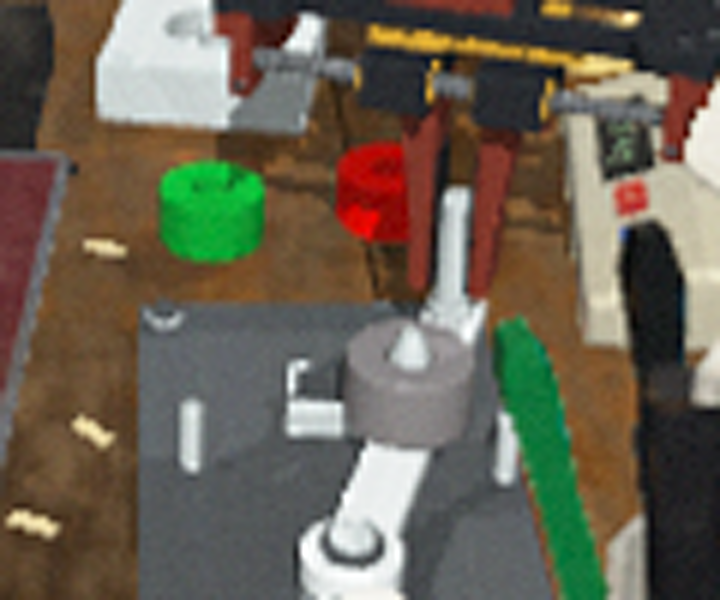

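The arm sits at about 0.745 rad, with the axle tip at (368,235) as expected. The roller is flat, the post is gripped, and the arm is clear of the end stop. Handing in.

```bash
python3 - <<'E'
from workcell import ctrl
print(ctrl.close_job())
E
```

```text
the job is handed in; nothing more can be done
None
```

The roller is on the stub axle, released, and the arm is held back past the pawl by its post. I handed the job in at about 22 s of the 61 s allowed; no verdict was reported.

- **Roller:** I lifted it out of the mould and slid it onto the axle with no noticeable side force. It touched down at about 5 N, and I opened the fingers. The picture after release shows it flat on the arm with the axle tip through its bore.
- **Arm:** I gripped the post and swung the arm round in an arc past the click. The tool position puts it at about 0.74 rad, between the click (0.55) and the end stop (0.95), and the axle tip in the last picture agrees to within a pixel.
- **Hold:** the fingers still grip the post. The wrist shows about 7 N sideways, in line with the spring, plus about 10 N vertically, probably from the pads gripping the post.
- **Bystanders:** I didn't go near the tin, clamp or sanding block.

**Not directly checked:** the roller hides part of the pawl in the last picture, so I inferred that it sprang up from the arm angle. The gripper read about 1 mm under the true size on both the roller and the post, which I put down to soft pads or sensor bias.

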